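Close the optical heads with their red protective covers

TASK

The optics work is finished for the day: close the four upward-looking optical heads with their red protective covers, each head with the red cover that has the shape and size of its opening, spigot down in the opening, flange flat on the rim and straight sides parallel to the opening's. Set each cover down gently, without dropping it onto the head, and let go of it. The two green covers are flight parts: leave them where they lie.

Things in the scene. Friction and masses are not known exactly. Their poses are not given: they have to be found in the camera images.
- telescope: Telescope head: white round barrel, diameter 84 mm, on a black 92 x 92 mm plate. Fixed, looks up. Origin: centre of the plate's underside, on the bench, z up. Flat rim at z = 46 mm; round opening, centred, diameter 56, lens 16 or more below the rim. Seated cover: flange flat on the rim, cover origin 38 mm above this origin.
- star_camera: Star camera: bare metal round finned housing, diameter 69 mm, on a black 92 x 92 mm plate. Fixed, looks up. Origin: centre of the plate's underside, on the bench, z up. Flat rim at z = 42 mm; small round opening, centred, diameter 34, lens 15 or more below the rim. Seated cover: flange flat on the rim, cover origin 34 mm above this origin.
- imager: Imager: gold square box 78 x 78 mm on a black 92 x 92 mm plate. Fixed, looks up. Origin: centre of the plate's underside, on the bench, z up. Flat rim at z = 44 mm; square opening, centred, 44 x 44, sides along the body's x and y axes, lens 12 or more below the rim. Seated cover: flange flat on the rim, cover origin 36 mm above this origin.
- spectrometer: Slit spectrometer: light grey oblong box 104 x 64 mm on a black 110 x 74 mm plate. Fixed, looks up. Origin: centre of the plate's underside, on the bench, z up. Flat rim at z = 40 mm; oblong opening, centred, 70 along the body's x by 30 along its y, slit plate 12 or more below the rim. Seated cover: flange flat on the rim, cover origin 32 mm above this origin.
- red_large_round: Red large round cover: flange diameter 74 mm, centred locating spigot diameter 42 below, upright black knob diameter 20 on top. Origin: centre of the spigot's underside, z up: spigot 0-8, flange 8-13, grip 13-41 mm. Loose, lies spigot down on the bench at the start. About 90 g. Goes on the telescope.
- red_small_round: Red small round cover: flange diameter 50 mm, centred locating spigot diameter 20 below, upright black knob diameter 20 on top. Origin: centre of the spigot's underside, z up: spigot 0-8, flange 8-13, grip 13-41 mm. Loose, lies spigot down on the bench at the start. About 50 g. Goes on the star camera.
- red_square: Red square cover: flange 62 x 62 mm, centred locating spigot 30 x 30 below, upright black bar grip on top, 36 long (along x), 14 thick. Origin: centre of the spigot's underside, z up: spigot 0-8, flange 8-13, grip 13-41 mm. Loose, lies spigot down on the bench at the start. About 80 g. Goes on the imager.
- red_oblong: Red oblong cover: flange 88 (along x) x 48 mm, centred locating spigot 56 x 16 below, upright black bar grip on top, 44 long (along x), 14 thick. Origin: centre of the spigot's underside, z up: spigot 0-8, flange 8-13, grip 13-41 mm. Loose, lies spigot down on the bench at the start. About 80 g. Goes on the spectrometer.
- green_round: Green round cover: flange diameter 74 mm, centred locating spigot diameter 42 below, upright black knob diameter 20 on top. Origin: centre of the spigot's underside, z up: spigot 0-8, flange 8-13, grip 13-41 mm. Loose, lies spigot down on the bench at the start. Flight part: leave it.
- green_square: Green square cover: flange 62 x 62 mm, centred locating spigot 30 x 30 below, upright black bar grip on top, 36 long (along x), 14 thick. Origin: centre of the spigot's underside, z up: spigot 0-8, flange 8-13, grip 13-41 mm. Loose, lies spigot down on the bench at the start. Flight part: leave it.
Not all that is in view belongs to the job. Leave any blue or purple look-alike of the red_oblong alone. Leave any purple look-alike of the star_camera alone.

How it is judged (in metres and radians):
At the end, for the whole second after the job is handed in: Each red cover seated on its own head: centred within 9 mm, flange within 3 mm of the rim, level within 0.08 rad, at rest; square and oblong covers turned within 0.25 rad of their openings' sides; green covers within 20 mm of their starts (horizontal distance between red_large_round and telescope below 0.009 m and z of red_large_round in the frame of telescope between 0.035 and 0.041 m and angle between each of red_large_round, red_small_round, red_square, red_oblong's own z axis and vertical below 0.08 rad and linear speed of each of red_large_round, red_small_round, red_square, red_oblong below 0.02 m/s and horizontal distance between red_small_round and star_camera below 0.009 m and z of red_small_round in the frame of star_camera between 0.031 and 0.037 m and horizontal distance between red_square and imager below 0.009 m and z of red_square in the frame of imager between 0.033 and 0.039 m and horizontal distance between red_oblong and spectrometer below 0.009 m and z of red_oblong in the frame of spectrometer between 0.029 and 0.035 m and (angle between the x axis of red_square and the x axis of imager, either way round below 0.25 rad or angle between the x axis of red_square and the y axis of imager, either way round below 0.25 rad) and angle between the x axis of red_oblong and the x axis of spectrometer, either way round below 0.25 rad and not (distance of green_round from where it was at the start of the episode above 0.02 m) and not (distance of green_square from where it was at the start of the episode above 0.02 m)); the robot touches nothing.
It fails at once if the red large round cover dropped onto its head (coming down faster than 0.5 m/s as it arrives) (horizontal distance between red_large_round and telescope below 0.03 m and z of red_large_round in the frame of telescope below 0.048 m and linear speed of red_large_round above 0.5 m/s).
It fails at once if the red small round cover dropped onto its head (coming down faster than 0.5 m/s as it arrives) (horizontal distance between red_small_round and star_camera below 0.03 m and z of red_small_round in the frame of star_camera below 0.044 m and linear speed of red_small_round above 0.5 m/s).
It fails at once if the red square cover dropped onto its head (coming down faster than 0.5 m/s as it arrives) (horizontal distance between red_square and imager below 0.03 m and z of red_square in the frame of imager below 0.046 m and linear speed of red_square above 0.5 m/s).
It fails at once if the red oblong cover dropped onto its head (coming down faster than 0.5 m/s as it arrives) (horizontal distance between red_oblong and spectrometer below 0.03 m and z of red_oblong in the frame of spectrometer below 0.042 m and linear speed of red_oblong above 0.5 m/s).
It fails at once if a green cover shifted by more than 20 mm (distance of any of green_round, green_square from where it was at the start of the episode above 0.02 m).
It also fails if it takes over 109 s, if anything falls off the work surface, if the arm or the gripper's body presses on something with over 40 N, if the wrist force passes 120 N, or if a joint passes its speed limit or range.

ROBOT

A 7-joint arm with a two-finger parallel gripper is mounted at the origin on the work surface. World frame = base frame: x ahead of the robot, y to its left, z up, the work surface at z = 0. Lengths are in mm, angles in rad, forces in N, time in s.
With the tool pointing down it reaches from about 400 to 850 mm from the base axis. Payload 10.4 kg.
Tool frame: the origin (TCP) lies midway between the tips of the shut fingers; the grasp point (between the pads) lies robot.grip_point_offset behind it (robot.grip_point_offset is the distance from the TCP to the grasp point, in mm); z points along the fingers, y is the direction in which the jaws open and shut (so a half turn about z gives the same grasp; the last joint's range is limited). The gripper opens to 87 mm and grips with 3 to 60 N. Pads are 19 mm wide; open, the fingers measure 117 mm over their backs; the gripper's body (75 mm by 190 mm) begins 51 mm behind the grasp point.
Start: joints at [-1.372, 0.332, -0.065, 1.46, 0.022, 1.35, -0.088], TCP at [137.476, 609.715, 222.576] pointing down, gripper open.
Joint ranges: [-2.6, 2.6], [-0.5, 2.12], [-1.47, 1.34], [0.16, 2.42], [-1.27, 4.41], [0.06, 2.06], [-2.6, 2.6]. Speed limits (rad/s): [2.22, 2.22, 2.79, 2.79, 3.14, 3.14, 3.14].

INTERFACE

Orientations are given as a 3x3 rotation matrix whose columns are the frame's x, y, z axes.
In Python, from cell import robot gives the robot as it stands. The module is installed in compiled form; this text tells all that it offers.
- The arm moves only by the tool jog_arm, never from a script. Its argument "steps" is a list of rows, each an object with "delta_rot": the turn, a rotation vector about the world's x, y, z in degrees, a list of three; "translation": the shift along the world's x, y, z in m, a list of three; "gripper": the finger opening in m, from 0 to 0.087. A call has 1 to 20 rows; each row is the pose to reach, as a shift and turn from the pose commanded when the call began; what a row does not reach only later rows make up. A row lasts 1/10 s, in which the tool goes at most 50 mm and 8.59 degrees, less where a joint would pass 70% of its speed; a pose out of reach is approached as far as the arm can. A call with a gripper value outside its range is refused whole. The fingers move at their own pace and stop on an object; "squeeze" is the grip in N (left out, the last holds). Time passes only in rows, so rows that repeat a pose let the fingers close. It gives the time, the measured TCP pose, the force and the opening at its end, in the units of the state.
- robot.get_obs(): the state, without advancing time (a new reading comes with each control period).
- robot.read_camera(name): name is "side" or "top" or "wrist"; returns a dict with "color" (480x640x3 uint8, blue, green, red), "camera_matrix" (3x3 intrinsics, pixels), "pose" (4x4, takes a point from camera to world coordinates); the wrist camera has in their place "tool_from_camera" (4x4, takes a point from camera to tool coordinates, whose origin is the TCP and whose axes are the flange's). Camera axes: x right, y down, z forward; pixel columns grow to the right and rows downward; lengths in mm; the calibration is good to about 2 mm. A picture is of the moment at which its call begins: read the wrist's pose just before it. There is no depth.
- robot.job_done(): hands the job in, once; it reports no verdict.
The state is a dict: "clock": time; "joint_positions": joint angles; "joint_vel": joint speeds; "effort": joint torques, N m; "tcp_pos": TCP position; "orientation": TCP orientation; "contact_force": force on the tool from outside, world axes, zero at the start; "moment": the same for the moment, N m; "gripper_width": opening from 0.0 (shut) to 1.0 (fully open).
Only numpy, scipy, OpenCV 4.12 (cv2) and the standard library are available. Lean on these libraries where they do the work, as an engineer would, in place of code of your own. Each camera call takes 0.05 s, during which the arm holds its last target.

## Working session

There is one attempt and no reset: what is moved stays moved. The work goes in short steps, Python scripts to look and compute and a tool call to move; the robot and the scene stay as the last step left them, time stands still between calls to the robot, and variables do not carry over. Pictures are saved under pics/ and viewed, and the job is handed in when it is done.

Besides the shell and the picture viewer there is one more tool, called after "Emit:" as name([rows], argument=value, ...), one row to a line, values as JSON. jog_arm: Moves the arm, as the interface text tells. Its arguments: {"type":"object","properties":{"steps":{"type":"array"},"squeeze":{"type":"number"}},"required":["steps"]}

```bash
mkdir -p pics; python3 - <<'E'
from cell import robot
import cv2, numpy as np
o=robot.get_obs(); print(o['clock'],o['tcp_pos'],o['orientation'],o['gripper_width'],robot.grip_point_offset)
for n in ['side','top','wrist']:
    r=robot.read_camera(n); cv2.imwrite(f'pics/{n}0.png',r['color'])
    print(n,r['camera_matrix'],r.get('pose',r.get('tool_from_camera')))
E
```

```text
0.0 [137.42153614 609.2979023  221.77152871] [[-9.75499536e-01  2.20001361e-01 -2.38070715e-04]
 [ 2.20001479e-01  9.75498563e-01 -1.37962434e-03]
 [-7.12815925e-05 -1.39819881e-03 -9.99999020e-01]] 1.0007994655250003 18.700000000000003
side [[456.40408388   0.         318.82046611]
 [  0.         456.40408388 237.02972049]
 [  0.           0.           1.        ]] [[-9.56902858e-01 -1.48496955e-01  2.49570781e-01  3.38106875e+02]
 [-2.90379944e-01  5.01240914e-01 -8.15130072e-01  7.75692480e+02]
 [-4.05075242e-03 -8.52470645e-01 -5.22759401e-01  5.90487277e+02]
 [ 0.00000000e+00  0.00000000e+00  0.00000000e+00  1.00000000e+00]]
top [[498.11132663   0.         320.67376904]
 [  0.         498.11132663 234.98179855]
 [  0.           0.           1.        ]] [[-3.04376406e-02 -9.87347666e-01  1.55621775e-01  3.45673550e+02]
 [-9.99530594e-01  3.06090329e-02 -1.29542113e-03 -8.26068212e+01]
 [-3.48440100e-03 -1.55588155e-01 -9.87815866e-01  1.45632614e+03]
 [ 0.00000000e+00  0.00000000e+00  0.00000000e+00  1.00000000e+00]]
wrist [[390.73761028   0.         318.64918419]
 [  0.         390.73761028 241.91669478]
 [  0.           0.           1.        ]] [[-4.13615339e-04 -9.58075523e-01 -2.86515481e-01  7.98086590e+01]
 [ 9.99999329e-01 -8.62735239e-05 -1.15511563e-03 -8.22877016e-01]
 [ 1.08196931e-03 -2.86515767e-01  9.58074916e-01 -1.61380028e+02]
 [ 0.00000000e+00  0.00000000e+00  0.00000000e+00  1.00000000e+00]]
```

View pics/top0.png

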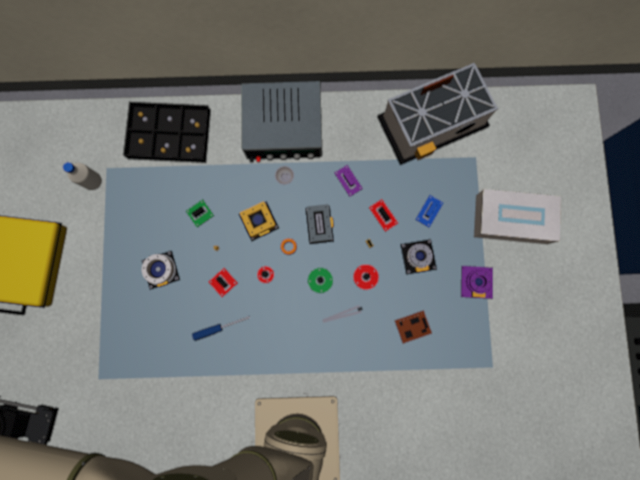

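View pics/side0.png

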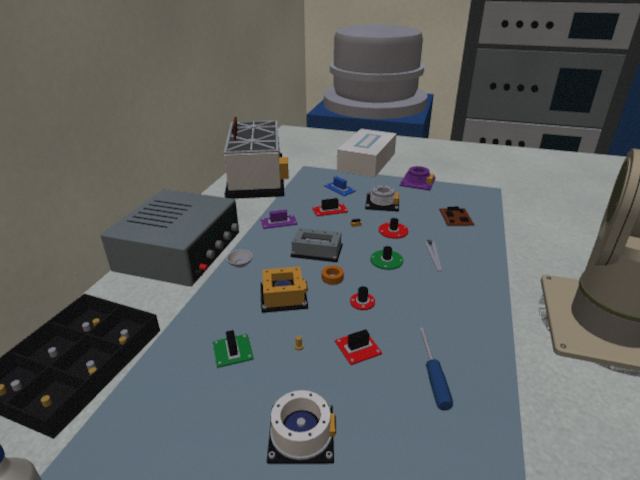

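View pics/wrist0.png

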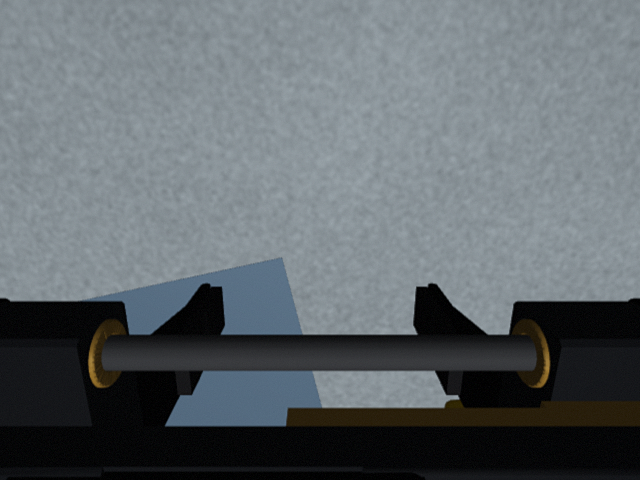

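The top view holds everything. Measuring there, with enlarged crops to confirm which item is which.

```bash
cat > h.py <<'E'
from cell import robot
import cv2, numpy as np
def cast(uv,K,P,z):
    uv=np.atleast_2d(np.asarray(uv,float)); d=np.c_[uv,np.ones(len(uv))]@np.linalg.inv(K).T@P[:3,:3].T
    s=(z-P[2,3])/d[:,2]; return (P[:3,3]+d*s[:,None])[:,:2]
def wrist():
    o=robot.get_obs(); T=np.eye(4); T[:3,:3]=o['orientation']; T[:3,3]=o['tcp_pos']
    r=robot.read_camera('wrist'); return r['color'],r['camera_matrix'],T@r['tool_from_camera']
def blobs(im,kind,amin=60):
    h=cv2.cvtColor(im,cv2.COLOR_BGR2HSV); H,S,V=cv2.split(h)
    m={'red':((H<6)|(H>174))&(S>170)&(V>70),'green':(H>50)&(H<80)&(S>130)&(V>40),'gold':(H>14)&(H<28)&(S>140)&(V>110)}[kind]
    m=m.astype(np.uint8)*255; m=cv2.morphologyEx(m,cv2.MORPH_CLOSE,np.ones((3,3)))
    cs,_=cv2.findContours(m,cv2.RETR_EXTERNAL,cv2.CHAIN_APPROX_NONE)
    return [cv2.convexHull(c)[:,0].astype(float) for c in cs if cv2.contourArea(c)>amin]
E
python3 - <<'E'
from h import *
im=cv2.imread('pics/top0.png'); r=robot.read_camera('top');K,P=r['camera_matrix'],r['pose']
for k,z in(('red',13),('green',13),('gold',44)):
    for c in blobs(im,k):
        w=cast(c,K,P,z).astype(np.float32); 
        print(k,c.mean(0).round(),'w',[np.round(x,1) for x in cv2.minAreaRect(w)])
a=cv2.resize(im[165:305,130:450],None,fx=2.5,fy=2.5,interpolation=cv2.INTER_CUBIC);cv2.imwrite('pics/topcrop.png',a)
b=cv2.imread('pics/side0.png');cv2.imwrite('pics/sidecrop.png',cv2.resize(b[160:470,200:500],None,fx=1.9,fy=1.9,interpolation=cv2.INTER_CUBIC))
E
```

```text
red [222. 282.] w [array([444.4, 203.5]), array([56.1, 58.2]), np.float64(43.9)]
red [265. 274.] w [array([463.3,  80.2]), array([40.2, 39.4]), np.float64(12.4)]
red [366. 276.] w [array([ 447.5, -210.5]), array([64.9, 64.7]), np.float64(34.5)]
red [383. 215.] w [array([ 627.6, -270.8]), array([82.3, 43.1]), np.float64(30.8)]
green [320. 280.] w [array([442.9, -78.6]), array([63.7, 66.4]), np.float64(88.2)]
green [200. 212.] w [array([649.9, 271.8]), array([57.9, 57.9]), np.float64(34.3)]
gold [ 35. 255.] w [array([521.7, 775.6]), array([168.3, 240.6]), np.float64(81.7)]
gold [257. 221.] w [array([616. ,  95.1]), array([86.4, 79.8]), np.float64(23.9)]
gold [426. 148.] w [array([ 817.3, -403.9]), array([27.7, 52.5]), np.float64(22.0)]
```

View pics/topcrop.png

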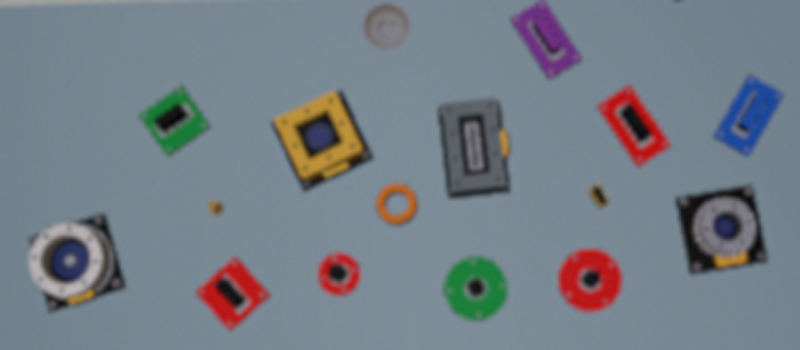

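View pics/sidecrop.png

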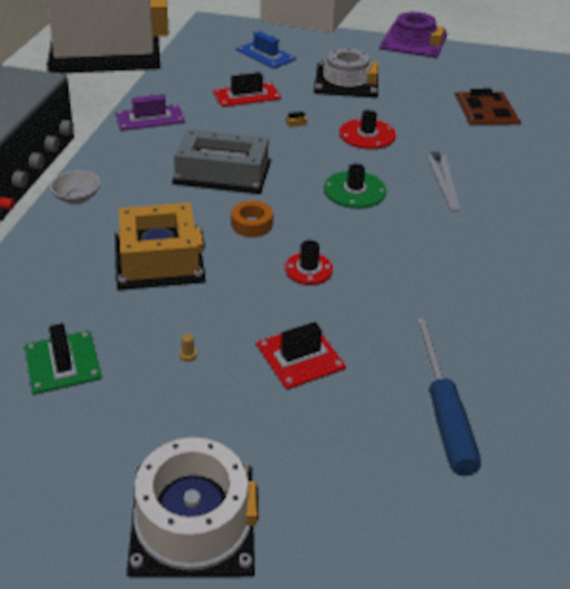

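Identification, with top pixels:
- **Telescope:** white barrel at (158,269).
- **Star camera:** bare metal at (420,256). The purple one at (477,282) is a decoy.
- **Imager:** gold box at (258,220).
- **Spectrometer:** grey box at (320,223).
- **Red covers:** square (222,282), small round (265,274), large round (366,276) and oblong (383,215). The blue (429,211) and purple (348,181) oblongs are decoys.

Next I'll refine these positions with the wrist camera.

```bash
python3 - <<'E'
from h import *
r=robot.read_camera('top');K,P=r['camera_matrix'],r['pose']
for n,uv,z in(('tel',(158,269),46),('star',(420.4,255.8),42),('img',(257.6,219.8),44),('spec',(319.6,223.4),40)): print(n,cast(uv,K,P,z).round(1))
o=robot.get_obs();print(o['tcp_pos'],o['clock'])
E
```

```text
tel [[484.4 380.1]]
star [[ 499.6 -367.1]]
img [[618.1  96.1]]
spec [[602.8 -82.4]]
[137.42311889 609.54203353 222.19398778] 0.25
```

Emit:
jog_arm([
  {"translation": [0.463,-0.28,0.03],"delta_rot": [0,0,12.7],"gripper": 0.087},
  {"translation": [0.463,-0.28,0.03],"delta_rot": [0,0,12.7],"gripper": 0.087},
  {"translation": [0.463,-0.28,0.03],"delta_rot": [0,0,12.7],"gripper": 0.087},
  {"translation": [0.463,-0.28,0.03],"delta_rot": [0,0,12.7],"gripper": 0.087},
  {"translation": [0.463,-0.28,0.03],"delta_rot": [0,0,12.7],"gripper": 0.087},
  {"translation": [0.463,-0.28,0.03],"delta_rot": [0,0,12.7],"gripper": 0.087},
  {"translation": [0.463,-0.28,0.03],"delta_rot": [0,0,12.7],"gripper": 0.087},
  {"translation": [0.463,-0.28,0.03],"delta_rot": [0,0,12.7],"gripper": 0.087},
  {"translation": [0.463,-0.28,0.03],"delta_rot": [0,0,12.7],"gripper": 0.087},
  {"translation": [0.463,-0.28,0.03],"delta_rot": [0,0,12.7],"gripper": 0.087},
  {"translation": [0.463,-0.28,0.03],"delta_rot": [0,0,12.7],"gripper": 0.087},
  {"translation": [0.463,-0.28,0.03],"delta_rot": [0,0,12.7],"gripper": 0.087},
  {"translation": [0.463,-0.28,0.03],"delta_rot": [0,0,12.7],"gripper": 0.087},
  {"translation": [0.463,-0.28,0.03],"delta_rot": [0,0,12.7],"gripper": 0.087},
  {"translation": [0.463,-0.28,0.03],"delta_rot": [0,0,12.7],"gripper": 0.087},
])

```text
clock: 1.75
tcp_pos: [599.3, 331.2, 252.7]
orientation: [[-1.0, -0.002, -0.0], [-0.002, 1.0, 0.001], [0.0, 0.001, -1.0]]
contact_force: [0.4, -0.1, 0.6]
gripper_width: 1.0
```

```bash
python3 - <<'E'
from h import *
im,K,P=wrist(); cv2.imwrite('pics/wA.png',im); np.savez('wA.npz',K=K,P=P)
o=robot.get_obs();print(o['tcp_pos'],o['clock'],o['joint_positions'])
E
```

```text
[599.41507101 331.02794912 252.71684203] 1.8 [-0.69905586  0.4551833   0.18945511  1.24273233 -0.08421804  1.45113483
  1.05441648]
```

View pics/wA.png

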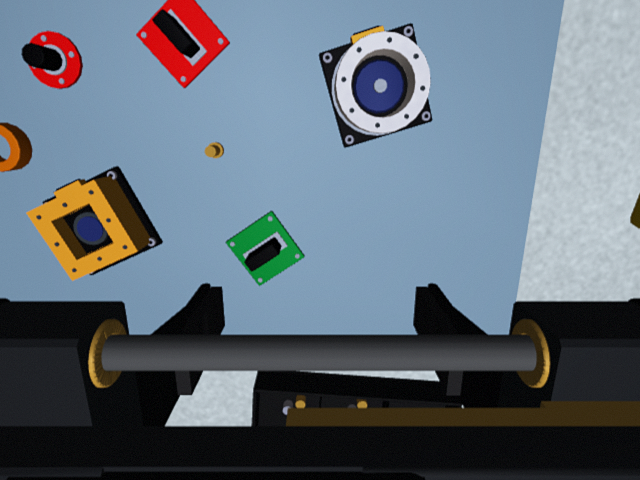

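The wrist view shows these items:
- telescope rim at (380,85)
- red square at (183,40)
- red small round at (52,60)
- imager top at (90,228)
- green square at (265,248)

```bash
python3 - <<'E'
from h import *
im=cv2.imread('pics/wA.png'); d=np.load('wA.npz');K,P=d['K'],d['P']
for k in('red','green'):
    for c in blobs(im,k,400):
        w=cast(c,K,P,13).astype(np.float32); print(k,c.mean(0).round(),[np.round(x,1) for x in cv2.minAreaRect(w)], np.round(cv2.fitEllipse(w)[0],1))
h=cv2.cvtColor(im,cv2.COLOR_BGR2HSV);H,S,V=cv2.split(h)
def show(m,n,z,box,k=3):
    x0,y0,x1,y1=box; mm=np.zeros_like(V); mm[y0:y1,x0:x1]=(m[y0:y1,x0:x1]*255).astype(np.uint8)
    if k: mm=cv2.morphologyEx(mm,cv2.MORPH_OPEN,cv2.getStructuringElement(cv2.MORPH_ELLIPSE,(k,k)))
    cs,_=cv2.findContours(mm,cv2.RETR_EXTERNAL,cv2.CHAIN_APPROX_NONE);c=max(cs,key=cv2.contourArea)
    w=cast(cv2.convexHull(c)[:,0],K,P,z).astype(np.float32)
    print(n,[np.round(x,1) for x in cv2.minAreaRect(w)],[np.round(x,1) for x in cv2.fitEllipse(w)]); return mm
m1=show((S<60)&(V>190),'tel',46,(300,10,450,150))
print(np.unique(V[(H>14)&(H<28)&(S>120)][:]//20,return_counts=True))
m2=show((H>14)&(H<28)&(S>140)&(V>170),'img',44,(15,160,140,290),9)
cv2.imwrite('pics/mA.png',np.hstack([cv2.resize(m1[0:160,290:460],None,fx=2,fy=2),cv2.resize(m2[140:300,0:170],None,fx=2,fy=2)]))
E
```

```text
red [56. 58.] [array([461.2,  82. ]), array([47. , 48.3]), np.float64(75.7)] [460.9  81. ]
red [184.  38.] [array([442. , 203.9]), array([61.2, 60.9]), np.float64(40.9)] [446.8 205.2]
green [267. 250.] [array([647.2, 272.6]), array([61.1, 61.5]), np.float64(34.1)] [647.3 272.2]
tel [array([484.1, 386.4]), array([81.7, 81.6]), np.float64(67.3)] [array([484.1, 386.5]), array([82.1, 82.5]), np.float64(70.8)]
(array([ 0,  1,  2,  3,  4,  5,  6,  7,  8,  9, 10, 11], dtype=uint8), array([ 139,  535, 7357, 3660,  262,  206,  202,  247,  413,  388, 2954,
       1191]))
img [array([598.8,  89.2]), array([42.5, 77.4]), np.float64(23.7)] [array([602.3,  93.3]), array([54.5, 87. ]), np.float64(29.3)]
```

View pics/mA.png

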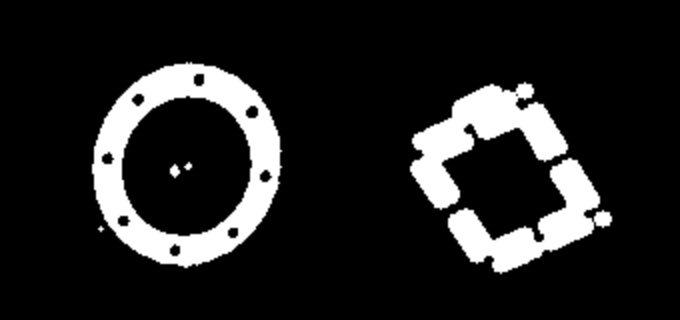

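Emit:
jog_arm([
  {"translation": [0.1,-0.33,0.05],"delta_rot": [0,0,0],"gripper": 0.087},
  {"translation": [0.1,-0.33,0.05],"delta_rot": [0,0,0],"gripper": 0.087},
  {"translation": [0.1,-0.33,0.05],"delta_rot": [0,0,0],"gripper": 0.087},
  {"translation": [0.1,-0.33,0.05],"delta_rot": [0,0,0],"gripper": 0.087},
  {"translation": [0.1,-0.33,0.05],"delta_rot": [0,0,0],"gripper": 0.087},
  {"translation": [0.1,-0.33,0.05],"delta_rot": [0,0,0],"gripper": 0.087},
  {"translation": [0.1,-0.33,0.05],"delta_rot": [0,0,0],"gripper": 0.087},
  {"translation": [0.1,-0.33,0.05],"delta_rot": [0,0,0],"gripper": 0.087},
  {"translation": [0.1,-0.33,0.05],"delta_rot": [0,0,0],"gripper": 0.087},
  {"translation": [0.1,-0.33,0.05],"delta_rot": [0,0,0],"gripper": 0.087},
])

```text
clock: 2.8
tcp_pos: [700.2, 1.8, 302.4]
orientation: [[-1.0, -0.002, -0.0], [-0.002, 1.0, 0.001], [0.0, 0.001, -1.0]]
contact_force: [0.6, 0.4, 0.3]
gripper_width: 0.997
```

```bash
python3 - <<'E'
from h import *
im,K,P=wrist(); cv2.imwrite('pics/wB.png',im); np.savez('wB.npz',K=K,P=P)
o=robot.get_obs();print(o['tcp_pos'],o['clock'],o['joint_positions'])
E
```

```text
[700.20911989   2.09369684 302.45073147] 2.85 [-0.26119706  0.49316365  0.31308844  1.10316339 -0.14746339  1.56618569
  1.59095673]
```

View pics/wB.png

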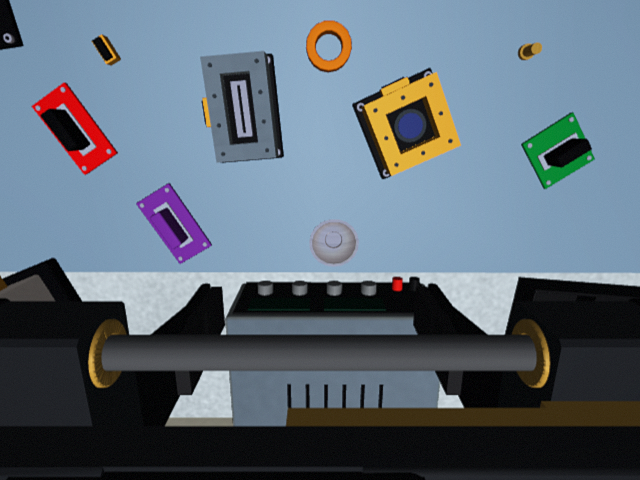

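Emit:
jog_arm([
  {"translation": [-0.08,-0.29,0.0],"delta_rot": [0,0,0],"gripper": 0.087},
  {"translation": [-0.08,-0.29,0.0],"delta_rot": [0,0,0],"gripper": 0.087},
  {"translation": [-0.08,-0.29,0.0],"delta_rot": [0,0,0],"gripper": 0.087},
  {"translation": [-0.08,-0.29,0.0],"delta_rot": [0,0,0],"gripper": 0.087},
  {"translation": [-0.08,-0.29,0.0],"delta_rot": [0,0,0],"gripper": 0.087},
  {"translation": [-0.08,-0.29,0.0],"delta_rot": [0,0,0],"gripper": 0.087},
  {"translation": [-0.08,-0.29,0.0],"delta_rot": [0,0,0],"gripper": 0.087},
  {"translation": [-0.08,-0.29,0.0],"delta_rot": [0,0,0],"gripper": 0.087},
  {"translation": [-0.08,-0.29,0.0],"delta_rot": [0,0,0],"gripper": 0.087},
])

```text
clock: 3.75
tcp_pos: [621.6, -287.6, 302.4]
orientation: [[-1.0, -0.003, 0.0], [-0.003, 1.0, 0.001], [-0.0, 0.001, -1.0]]
contact_force: [0.4, 0.6, 0.2]
gripper_width: 0.997
```

```bash
python3 - <<'E'
from h import *
im,K,P=wrist(); cv2.imwrite('pics/wC.png',im); np.savez('wC.npz',K=K,P=P)
o=robot.get_obs();print(o['tcp_pos'],o['clock'],o['joint_positions'])
E
```

```text
[ 621.66704099 -287.45755597  302.45306967] 3.8 [ 0.10492689  0.46239455  0.40602187  1.1610794  -0.17843522  1.55175694
  2.05023038]
```

View pics/wC.png

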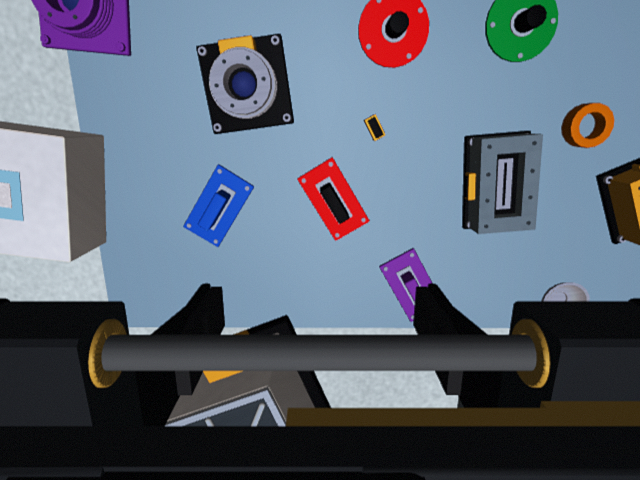

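View B shows the imager opening at (410,125) and the spectrometer opening at (240,107). View C shows the star camera at (243,83), the red oblong at (333,198) and the spectrometer at (507,183). I'll measure the openings as inner contours at rim height.

```bash
cat > meas.py <<'E'
from h import *
def hole(v,name,box,z,fn,rnd=False):
    im=cv2.imread(f'pics/w{v}.png');d=np.load(f'w{v}.npz');K,P=d['K'],d['P'];H,S,V=cv2.split(cv2.cvtColor(im,cv2.COLOR_BGR2HSV))
    x0,y0,x1,y1=box;m=np.zeros_like(V);m[y0:y1,x0:x1]=255*fn(H,S,V)[y0:y1,x0:x1].astype(np.uint8)
    m=cv2.morphologyEx(m,cv2.MORPH_CLOSE,np.ones((3,3)))
    cs,h=cv2.findContours(m,cv2.RETR_CCOMP,cv2.CHAIN_APPROX_NONE)
    for i,c in enumerate(cs):
        a=cv2.contourArea(c)
        if a>300:
            w=cast(cv2.convexHull(c)[:,0],K,P,z).astype(np.float32)
            print(v,name,'hole' if h[0][i][3]>=0 else 'outer',[np.round(x,1) for x in cv2.minAreaRect(w)],np.round(cv2.fitEllipse(w)[0],1))
    return cv2.resize(np.hstack([im[y0:y1,x0:x1],cv2.cvtColor(m[y0:y1,x0:x1],cv2.COLOR_GRAY2BGR)]),(400,200))
E
python3 - <<'E'
from meas import *
a=[hole('A','tel',(310,10,450,150),46,lambda H,S,V:(S<60)&(V>190)),
hole('B','img',(340,60,470,190),44,lambda H,S,V:(H>12)&(H<30)&(S>120)&(V>130)),
hole('A','img',(0,160,170,290),44,lambda H,S,V:(H>12)&(H<30)&(S>120)&(V>130)),
hole('B','spec',(190,40,295,170),40,lambda H,S,V:(S<110)&(V>85)&(V<165)),
hole('C','spec',(455,125,555,240),40,lambda H,S,V:(S<110)&(V>85)&(V<165)),
hole('C','star',(190,25,300,140),42,lambda H,S,V:(S<40)&(V>140))]
cv2.imwrite('pics/mB.png',np.vstack([np.hstack(a[0:2]),np.hstack(a[2:4]),np.hstack(a[4:6])]))
for v in 'BC':
    im=cv2.imread(f'pics/w{v}.png');d=np.load(f'w{v}.npz');K,P=d['K'],d['P']
    for c in blobs(im,'red',400):
        w=cast(c,K,P,13).astype(np.float32); print(v,'red',c.mean(0).round(),[np.round(x,1) for x in cv2.minAreaRect(w)], [np.round(x,1) for x in cv2.fitEllipse(w)])
E
```

```text
A tel outer [array([485.5, 384.9]), array([81.4, 86.7]), np.float64(43.0)] [485.  384.7]
A tel hole [array([484.2, 386.3]), array([57. , 57.4]), np.float64(45.3)] [484.2 386.4]
B img outer [array([616.7,  96. ]), array([85.4, 77.7]), np.float64(24.2)] [619.2  98.7]
B img hole [array([620.2,  97.9]), array([45.1, 45.2]), np.float64(24.2)] [619.9  98.3]
A img outer [array([617.3,  97.6]), array([83.8, 78. ]), np.float64(24.2)] [619.3  98.9]
A img hole [array([620. ,  98.6]), array([45.2, 45. ]), np.float64(24.3)] [620.   98.2]
B spec outer [array([604.5, -79.5]), array([105.3,  78.4]), np.float64(4.8)] [603.2 -76.6]
B spec hole [array([603.9, -80.8]), array([71.3, 31.9]), np.float64(4.8)] [603.6 -81.9]
C spec outer [array([604. , -90.5]), array([105.7,  82. ]), np.float64(4.8)] [605.3 -85.7]
C spec hole [array([603.9, -81.8]), array([71.6, 32.2]), np.float64(4.8)] [604.7 -81.8]
C star outer [array([ 503.9, -359. ]), array([52.5, 65.6]), np.float64(68.9)] [ 501.3 -365.8]
B red [ 73. 129.] [array([ 625.3, -269.4]), array([87. , 47.8]), np.float64(31.3)] [array([ 625.4, -268.9]), array([ 59. , 118.5]), np.float64(122.4)]
C red [334. 200.] [array([ 625.2, -270.8]), array([86.6, 46.8]), np.float64(31.4)] [array([ 625.3, -270.3]), array([ 59.6, 118.7]), np.float64(121.9)]
C red [394.  39.] [array([ 450.5, -211.2]), array([61.7, 71.8]), np.float64(0.2)] [array([ 445.6, -211.4]), array([72.4, 72.8]), np.float64(43.2)]
```

View pics/mB.png

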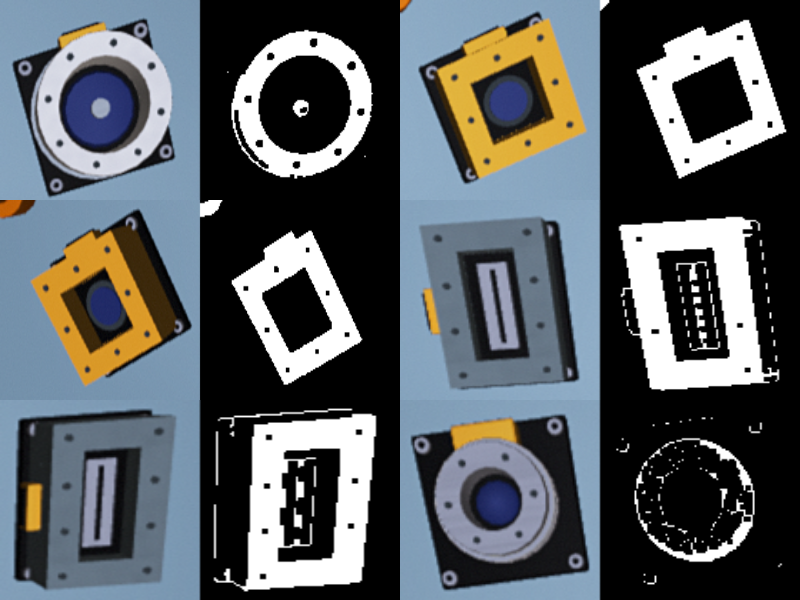

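```bash
python3 - <<'E'
from meas import *
a=hole('C','star',(190,25,300,140),42,lambda H,S,V:(S<60)&(V>115))
b=hole('C','star',(190,25,300,140),42,lambda H,S,V:(S<60)&(V>100))
im=cv2.imread('pics/wC.png');print(im[83,215:275:3].max(1))
cv2.imwrite('pics/mC.png',np.vstack([a,b]))
o=robot.get_obs();print(o['tcp_pos'],o['clock'])
E
```

```text
C star outer [array([ 501.2, -365.2]), array([65.4, 67.5]), np.float64(0.2)] [ 501.5 -365.3]
C star hole [array([ 500.1, -368.1]), array([34.5, 35.4]), np.float64(0.2)] [ 500.1 -367.9]
C star outer [array([ 502. , -365.4]), array([67.9, 65.6]), np.float64(46.6)] [ 501.7 -365.3]
C star hole [array([ 500.1, -367.6]), array([35.3, 34.5]), np.float64(45.2)] [ 500.3 -367.9]
[133 169 175  53  61  18  92  98 108 117 111 107 101  86 156 179 178 176
 181 171]
[ 621.66704099 -287.45755597  302.45306967] 3.8
```

View pics/mC.png

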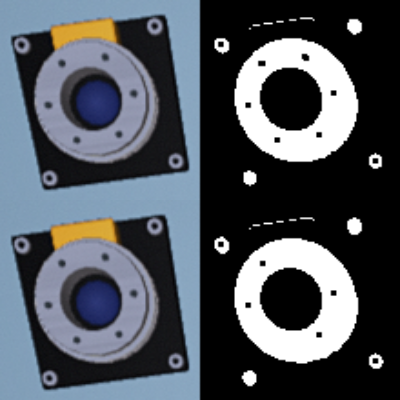

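Emit:
jog_arm([
  {"translation": [0.004,0.018,-0.2],"delta_rot": [0,0,-148.7],"gripper": 0.087},
  {"translation": [0.004,0.018,-0.2],"delta_rot": [0,0,-148.7],"gripper": 0.087},
  {"translation": [0.004,0.018,-0.2],"delta_rot": [0,0,-148.7],"gripper": 0.087},
  {"translation": [0.004,0.018,-0.2],"delta_rot": [0,0,-148.7],"gripper": 0.087},
  {"translation": [0.004,0.018,-0.2],"delta_rot": [0,0,-148.7],"gripper": 0.087},
  {"translation": [0.004,0.018,-0.2],"delta_rot": [0,0,-148.7],"gripper": 0.087},
  {"translation": [0.004,0.018,-0.2],"delta_rot": [0,0,-148.7],"gripper": 0.087},
  {"translation": [0.004,0.018,-0.2],"delta_rot": [0,0,-148.7],"gripper": 0.087},
  {"translation": [0.004,0.018,-0.2],"delta_rot": [0,0,-148.7],"gripper": 0.087},
  {"translation": [0.004,0.018,-0.2],"delta_rot": [0,0,-148.7],"gripper": 0.087},
  {"translation": [0.004,0.018,-0.2],"delta_rot": [0,0,-148.7],"gripper": 0.087},
  {"translation": [0.004,0.018,-0.2],"delta_rot": [0,0,-148.7],"gripper": 0.087},
  {"translation": [0.004,0.018,-0.2],"delta_rot": [0,0,-148.7],"gripper": 0.087},
  {"translation": [0.004,0.018,-0.2],"delta_rot": [0,0,-148.7],"gripper": 0.087},
  {"translation": [0.004,0.018,-0.2],"delta_rot": [0,0,-148.7],"gripper": 0.087},
  {"translation": [0.004,0.018,-0.2],"delta_rot": [0,0,-148.7],"gripper": 0.087},
  {"translation": [0.004,0.018,-0.2],"delta_rot": [0,0,-148.7],"gripper": 0.087},
  {"translation": [0.004,0.018,-0.2],"delta_rot": [0,0,-148.7],"gripper": 0.087},
  {"translation": [0.004,0.018,-0.2],"delta_rot": [0,0,-148.7],"gripper": 0.087},
  {"translation": [0.004,0.018,-0.2],"delta_rot": [0,0,-148.7],"gripper": 0.087},
])

```text
clock: 5.8
tcp_pos: [625.1, -270.7, 102.4]
orientation: [[0.852, 0.523, 0.0], [0.523, -0.852, 0.001], [0.0, -0.0, -1.0]]
contact_force: [0.1, -0.2, 0.1]
gripper_width: 1.0
```

```bash
python3 - <<'E'
from h import *
im,K,P=wrist(); cv2.imwrite('pics/wD.png',im); np.savez('wD.npz',K=K,P=P)
o=robot.get_obs();print(o['tcp_pos'],o['clock'],o['joint_positions'],np.degrees(np.arctan2(o['orientation'][1,0],o['orientation'][0,0])))
for c in blobs(im,'red',400):
    w=cast(c,K,P,13).astype(np.float32); print(c.mean(0).round(),[np.round(x,1) for x in cv2.minAreaRect(w)])
E
```

```text
[ 624.95550354 -271.10590435  102.48957619] 5.85 [-0.2405341   0.69073978  0.8783055   1.47208177 -0.54639488  1.23592715
 -0.3159057 ] 31.478387836568725
[319. 242.] [array([ 626.3, -270.2]), array([86.1, 47.1]), np.float64(31.4)]
```

View pics/wD.png

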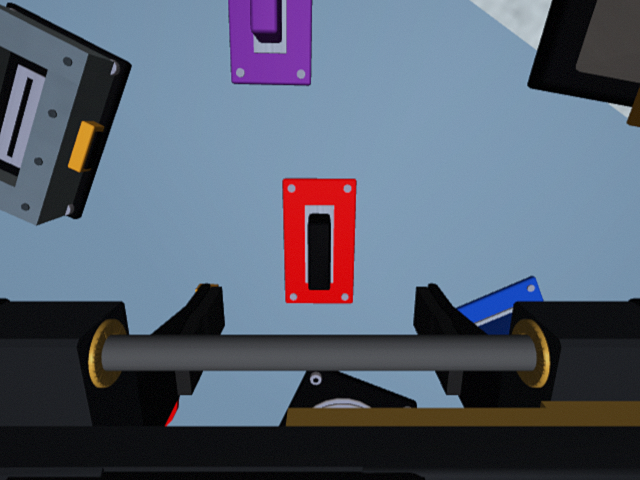

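Fingers straddle the red oblong at (319,242) and its neighbours are clear. Descending and closing.

Emit:
jog_arm([
  {"translation": [0.001,0.001,-0.04],"delta_rot": [0,0,0],"gripper": 0.087},
  {"translation": [0.001,0.001,-0.07],"delta_rot": [0,0,0],"gripper": 0.087},
  {"translation": [0.001,0.001,-0.085],"delta_rot": [0,0,0],"gripper": 0.087},
  {"translation": [0.001,0.001,-0.085],"delta_rot": [0,0,0],"gripper": 0.087},
  {"translation": [0.001,0.001,-0.085],"delta_rot": [0,0,0],"gripper": 0.087},
  {"translation": [0.001,0.001,-0.085],"delta_rot": [0,0,0],"gripper": 0.01},
  {"translation": [0.001,0.001,-0.085],"delta_rot": [0,0,0],"gripper": 0.01},
  {"translation": [0.001,0.001,-0.085],"delta_rot": [0,0,0],"gripper": 0.01},
  {"translation": [0.001,0.001,-0.085],"delta_rot": [0,0,0],"gripper": 0.01},
  {"translation": [0.001,0.001,-0.085],"delta_rot": [0,0,0],"gripper": 0.01},
  {"translation": [0.001,0.001,-0.085],"delta_rot": [0,0,0],"gripper": 0.01},
  {"translation": [0.001,0.001,-0.085],"delta_rot": [0,0,0],"gripper": 0.01},
  {"translation": [0.001,0.001,-0.085],"delta_rot": [0,0,0],"gripper": 0.01},
], squeeze=25)

```text
clock: 7.15
tcp_pos: [625.5, -271.3, 17.6]
orientation: [[0.855, 0.519, 0.0], [0.519, -0.855, -0.0], [-0.0, 0.0, -1.0]]
contact_force: [0.9, -0.2, -0.6]
gripper_width: 0.356
```

Emit:
jog_arm([
  {"translation": [0,0,0],"delta_rot": [0,0,0],"gripper": 0.01},
  {"translation": [0,0,0],"delta_rot": [0,0,0],"gripper": 0.01},
  {"translation": [0,0,0],"delta_rot": [0,0,0],"gripper": 0.01},
  {"translation": [0,0,0],"delta_rot": [0,0,0],"gripper": 0.01},
  {"translation": [0,0,0],"delta_rot": [0,0,0],"gripper": 0.01},
])

```text
clock: 7.65
tcp_pos: [625.5, -271.3, 17.6]
orientation: [[0.855, 0.519, -0.0], [0.519, -0.855, 0.0], [0.0, -0.0, -1.0]]
contact_force: [0.4, 1.0, 0.1]
gripper_width: 0.16
```

Emit:
jog_arm([
  {"translation": [0,0,0.04],"delta_rot": [0,0,0],"gripper": 0.01},
  {"translation": [0,0,0.085],"delta_rot": [0,0,0],"gripper": 0.01},
  {"translation": [-0.005,0.045,0.085],"delta_rot": [0,0,-6.5],"gripper": 0.01},
  {"translation": [-0.01,0.09,0.085],"delta_rot": [0,0,-13],"gripper": 0.01},
  {"translation": [-0.016,0.135,0.085],"delta_rot": [0,0,-20],"gripper": 0.01},
  {"translation": [-0.0216,0.17,0.085],"delta_rot": [0,0,-26.5],"gripper": 0.01},
  {"translation": [-0.0216,0.19,0.085],"delta_rot": [0,0,-26.5],"gripper": 0.01},
  {"translation": [-0.0216,0.19,0.085],"delta_rot": [0,0,-26.5],"gripper": 0.01},
  {"translation": [-0.0216,0.19,0.085],"delta_rot": [0,0,-26.5],"gripper": 0.01},
  {"translation": [-0.0216,0.19,0.085],"delta_rot": [0,0,-26.5],"gripper": 0.01},
  {"translation": [-0.0216,0.19,0.085],"delta_rot": [0,0,-26.5],"gripper": 0.01},
])

```text
clock: 8.75
tcp_pos: [603.7, -82.8, 102.7]
orientation: [[0.997, 0.081, 0.0], [0.081, -0.997, -0.0], [0.0, 0.0, -1.0]]
contact_force: [-0.4, -0.7, -1.9]
gripper_width: 0.155
```

```bash
python3 - <<'E'
from h import *
im,K,P=wrist(); cv2.imwrite('pics/wE.png',im); np.savez('wE.npz',K=K,P=P)
o=robot.get_obs();print(o['tcp_pos'],o['clock'],o['joint_positions'],np.degrees(np.arctan2(o['orientation'][1,0],o['orientation'][0,0])),o['contact_force'])
for c in blobs(im,'red',400):
    w=cast(c,K,P,13+o['tcp_pos'][2]-17.6).astype(np.float32); print(c.mean(0).round(),[np.round(x,1) for x in cv2.minAreaRect(w)])
E
```

```text
[603.75200259 -82.67577525 102.68141619] 8.8 [-0.70409759  0.59816515  1.0407083   1.68762727 -0.55245722  1.18161723
 -1.00956394] 4.684249660721043 [-0.85899967  0.59242264  0.06009618]
[ 87. 392.] [array([542.8,  27.7]), array([21.2, 32.6]), np.float64(14.8)]
[319. 248.] [array([622.9, -81.8]), array([52.3, 47.1]), np.float64(4.7)]
```

View pics/wE.png

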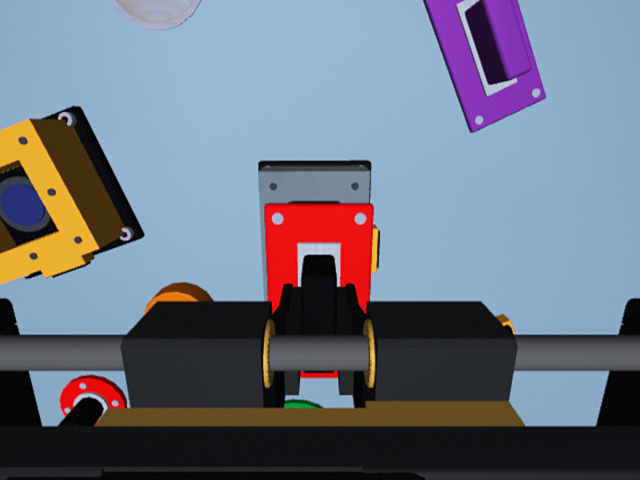

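The oblong cover is held level over the spectrometer. Lowering it gently.

Emit:
jog_arm([
  {"translation": [-0.001,0.001,-0.015],"delta_rot": [0,0,0],"gripper": 0.01},
  {"translation": [-0.001,0.001,-0.03],"delta_rot": [0,0,0],"gripper": 0.01},
  {"translation": [-0.001,0.001,-0.042],"delta_rot": [0,0,0],"gripper": 0.01},
  {"translation": [-0.001,0.001,-0.047],"delta_rot": [0,0,0],"gripper": 0.01},
  {"translation": [-0.001,0.001,-0.05],"delta_rot": [0,0,0],"gripper": 0.01},
  {"translation": [-0.001,0.001,-0.052],"delta_rot": [0,0,0],"gripper": 0.01},
  {"translation": [-0.001,0.001,-0.053],"delta_rot": [0,0,0],"gripper": 0.01},
  {"translation": [-0.001,0.001,-0.053],"delta_rot": [0,0,0],"gripper": 0.01},
  {"translation": [-0.001,0.001,-0.053],"delta_rot": [0,0,0],"gripper": 0.01},
])

```text
clock: 9.7
tcp_pos: [603.1, -80.3, 49.9]
orientation: [[0.996, 0.084, 0.001], [0.084, -0.996, -0.0], [0.001, 0.0, -1.0]]
contact_force: [-0.3, 0.0, -1.2]
gripper_width: 0.158
```

Emit:
jog_arm([
  {"translation": [0,0,0],"delta_rot": [0,0,0],"gripper": 0.06},
  {"translation": [0,0,0],"delta_rot": [0,0,0],"gripper": 0.06},
  {"translation": [0,0,0],"delta_rot": [0,0,0],"gripper": 0.06},
  {"translation": [0,0,0.0],"delta_rot": [0,0,0],"gripper": 0.06},
  {"translation": [0,0,0.03],"delta_rot": [0,0,0],"gripper": 0.06},
  {"translation": [0,0,0.07],"delta_rot": [0,0,0],"gripper": 0.06},
  {"translation": [-0.04,-0.03,0.07],"delta_rot": [0,0,0],"gripper": 0.06},
  {"translation": [-0.157,-0.131,0.06],"delta_rot": [0,0,0],"gripper": 0.06},
  {"translation": [-0.157,-0.131,0.06],"delta_rot": [0,0,0],"gripper": 0.06},
  {"translation": [-0.157,-0.131,0.06],"delta_rot": [0,0,0],"gripper": 0.06},
  {"translation": [-0.157,-0.131,0.06],"delta_rot": [0,0,0],"gripper": 0.06},
  {"translation": [-0.157,-0.131,0.06],"delta_rot": [0,0,0],"gripper": 0.06},
  {"translation": [-0.157,-0.131,0.06],"delta_rot": [0,0,0],"gripper": 0.06},
])

```text
clock: 11.0
tcp_pos: [447.0, -210.4, 109.8]
orientation: [[0.996, 0.085, 0.001], [0.085, -0.996, 0.0], [0.001, -0.0, -1.0]]
contact_force: [-0.1, 0.8, 0.2]
gripper_width: 0.688
```

```bash
cat > look.py <<'E'
import sys
from h import *
v=sys.argv[1];z=float(sys.argv[2])
im,K,P=wrist(); cv2.imwrite(f'pics/w{v}.png',im); np.savez(f'w{v}.npz',K=K,P=P)
o=robot.get_obs();R=o['orientation'];print(o['tcp_pos'].round(1) if hasattr(o['tcp_pos'],'round') else o['tcp_pos'],o['clock'],np.round(o['joint_positions'],2),'yaw',np.degrees(np.arctan2(R[1,0],R[0,0])).round(1))
for c in blobs(im,'red',400):
    w=cast(c,K,P,z).astype(np.float32); print('red',c.mean(0).round(),[np.round(x,1) for x in cv2.minAreaRect(w)],np.round(cv2.fitEllipse(w)[0],1))
E
python3 look.py F 13
```

```text
[ 447.2 -210.3  109.8] 11.05 [-0.73  0.31  1.25  1.98 -0.34  1.08 -0.82] yaw 4.9
red [320. 245.] [array([ 446. , -210.8]), array([72.1, 72.2]), np.float64(4.8)] [ 445.9 -210.8]
red [88. 22.] [array([573.8, -68.2]), array([17.8, 54.4]), np.float64(4.9)] [575.5 -68.1]
```

View pics/wF.png

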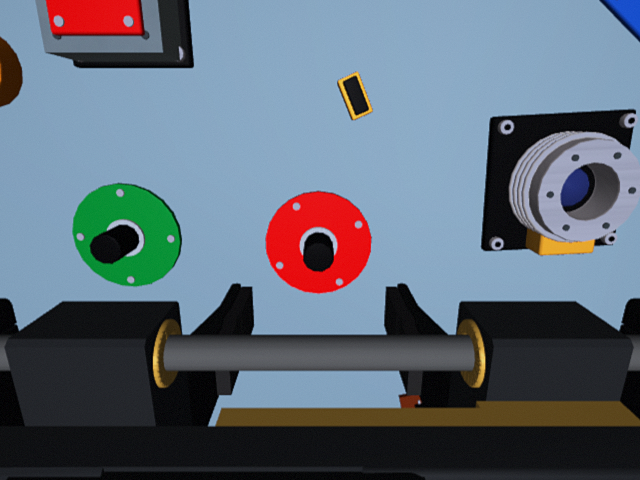

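The large round cover is centred at (446,-211). Joint 3 is near its range, so I'll turn the wrist +90° before grasping; the yaw doesn't matter for a round knob.

Emit:
jog_arm([
  {"translation": [-0.001,0,0],"delta_rot": [0,0,90],"gripper": 0.06},
  {"translation": [-0.001,0,0],"delta_rot": [0,0,90],"gripper": 0.06},
  {"translation": [-0.001,0,0],"delta_rot": [0,0,90],"gripper": 0.06},
  {"translation": [-0.001,0,0],"delta_rot": [0,0,90],"gripper": 0.06},
  {"translation": [-0.001,0,0],"delta_rot": [0,0,90],"gripper": 0.06},
  {"translation": [-0.001,0,0],"delta_rot": [0,0,90],"gripper": 0.06},
  {"translation": [-0.001,0,0],"delta_rot": [0,0,90],"gripper": 0.06},
  {"translation": [-0.001,0,0],"delta_rot": [0,0,90],"gripper": 0.06},
  {"translation": [-0.001,0,0],"delta_rot": [0,0,90],"gripper": 0.06},
  {"translation": [-0.001,0,0],"delta_rot": [0,0,90],"gripper": 0.06},
  {"translation": [-0.001,0,0],"delta_rot": [0,0,90],"gripper": 0.06},
  {"translation": [-0.001,0,0],"delta_rot": [0,0,90],"gripper": 0.06},
  {"translation": [-0.001,0,0],"delta_rot": [0,0,90],"gripper": 0.06},
])

```text
clock: 12.35
tcp_pos: [445.4, -210.8, 109.5]
orientation: [[-0.082, 0.997, -0.0], [0.997, 0.082, -0.0], [-0.0, -0.0, -1.0]]
contact_force: [-0.7, -0.0, 0.1]
gripper_width: 0.691
```

```bash
python3 look.py G 13
```

```text
[ 445.3 -211.   109.5] 12.4 [-0.49  0.19  0.93  1.98 -0.17  1.06  0.6 ] yaw 94.7
red [323. 234.] [array([ 445.2, -210. ]), array([72.5, 71.9]), np.float64(4.7)] [ 445.2 -210.3]
red [574.  53.] [array([603.9, -76.3]), array([56.4, 52.9]), np.float64(4.7)] [ 608.2 -111.1]
```

Emit:
jog_arm([
  {"translation": [0,0,-0.045],"delta_rot": [0,0,0],"gripper": 0.06},
  {"translation": [0,0,-0.08],"delta_rot": [0,0,0],"gripper": 0.06},
  {"translation": [0,0,-0.092],"delta_rot": [0,0,0],"gripper": 0.06},
  {"translation": [0,0,-0.092],"delta_rot": [0,0,0],"gripper": 0.06},
  {"translation": [0,0,-0.092],"delta_rot": [0,0,0],"gripper": 0.01},
  {"translation": [0,0,-0.092],"delta_rot": [0,0,0],"gripper": 0.01},
  {"translation": [0,0,-0.092],"delta_rot": [0,0,0],"gripper": 0.01},
  {"translation": [0,0,-0.092],"delta_rot": [0,0,0],"gripper": 0.01},
  {"translation": [0,0,-0.092],"delta_rot": [0,0,0],"gripper": 0.01},
  {"translation": [0,0,-0.092],"delta_rot": [0,0,0],"gripper": 0.01},
  {"translation": [0,0,-0.092],"delta_rot": [0,0,0],"gripper": 0.01},
  {"translation": [0,0,-0.092],"delta_rot": [0,0,0],"gripper": 0.01},
], squeeze=30)

```text
clock: 13.6
tcp_pos: [445.1, -211.3, 17.8]
orientation: [[-0.084, 0.997, 0.0], [0.997, 0.084, 0.0], [0.0, 0.0, -1.0]]
contact_force: [-0.4, 0.6, 5.5]
gripper_width: 0.221
```

Emit:
jog_arm([
  {"translation": [0,0,0.04],"delta_rot": [0,0,0],"gripper": 0.01},
  {"translation": [0,0,0.09],"delta_rot": [0,0,0],"gripper": 0.01},
  {"translation": [0.01,0.03,0.095],"delta_rot": [0,0,0],"gripper": 0.01},
  {"translation": [0.02,0.07,0.095],"delta_rot": [0,0,0],"gripper": 0.01},
  {"translation": [0.03,0.11,0.095],"delta_rot": [0,0,0],"gripper": 0.01},
  {"translation": [0.039,0.15,0.095],"delta_rot": [0,0,0],"gripper": 0.01},
  {"translation": [0.039,0.19,0.095],"delta_rot": [0,0,0],"gripper": 0.01},
  {"translation": [0.039,0.23,0.095],"delta_rot": [0,0,0],"gripper": 0.01},
  {"translation": [0.039,0.27,0.095],"delta_rot": [0,0,0],"gripper": 0.01},
  {"translation": [0.039,0.31,0.095],"delta_rot": [0,0,0],"gripper": 0.01},
  {"translation": [0.039,0.35,0.095],"delta_rot": [0,0,0],"gripper": 0.01},
  {"translation": [0.039,0.39,0.095],"delta_rot": [0,0,0],"gripper": 0.01},
  {"translation": [0.039,0.43,0.095],"delta_rot": [0,0,0],"gripper": 0.01},
  {"translation": [0.039,0.47,0.095],"delta_rot": [0,0,0],"gripper": 0.01},
  {"translation": [0.039,0.51,0.095],"delta_rot": [0,0,0],"gripper": 0.01},
  {"translation": [0.039,0.55,0.095],"delta_rot": [0,0,0],"gripper": 0.01},
  {"translation": [0.039,0.58,0.095],"delta_rot": [0,0,0],"gripper": 0.01},
  {"translation": [0.039,0.597,0.095],"delta_rot": [0,0,0],"gripper": 0.01},
  {"translation": [0.039,0.597,0.095],"delta_rot": [0,0,0],"gripper": 0.01},
  {"translation": [0.039,0.597,0.095],"delta_rot": [0,0,0],"gripper": 0.01},
])

```text
clock: 15.6
tcp_pos: [484.3, 384.2, 112.3]
orientation: [[-0.082, 0.997, 0.0], [0.997, 0.082, -0.001], [-0.001, -0.0, -1.0]]
contact_force: [-0.1, -0.8, -0.8]
gripper_width: 0.221
```

```bash
python3 look.py H 108; 
```

```text
[484.5 383.7 112.5] 15.65 [-1.2   0.44  0.58  1.64 -0.26  1.14 -0.47] yaw 94.7
red [321. 259.] [array([481.5, 398.4]), array([72.3, 46.4]), np.float64(4.7)] [481.9 392. ]
```

View pics/wH.png

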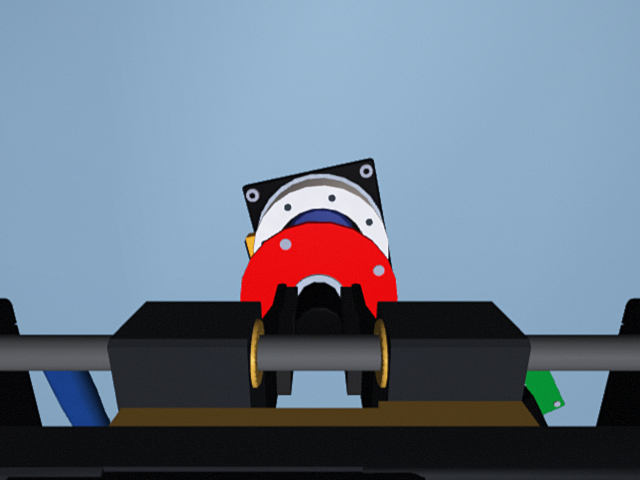

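Emit:
jog_arm([
  {"translation": [0.001,0.002,-0.015],"delta_rot": [0,0,0],"gripper": 0.01},
  {"translation": [0.001,0.002,-0.03],"delta_rot": [0,0,0],"gripper": 0.01},
  {"translation": [0.001,0.002,-0.042],"delta_rot": [0,0,0],"gripper": 0.01},
  {"translation": [0.001,0.002,-0.05],"delta_rot": [0,0,0],"gripper": 0.01},
  {"translation": [0.001,0.002,-0.053],"delta_rot": [0,0,0],"gripper": 0.01},
  {"translation": [0.001,0.002,-0.055],"delta_rot": [0,0,0],"gripper": 0.01},
  {"translation": [0.001,0.002,-0.0565],"delta_rot": [0,0,0],"gripper": 0.01},
  {"translation": [0.001,0.002,-0.0565],"delta_rot": [0,0,0],"gripper": 0.01},
  {"translation": [0.001,0.002,-0.0565],"delta_rot": [0,0,0],"gripper": 0.01},
])

```text
clock: 16.55
tcp_pos: [485.1, 387.9, 56.5]
orientation: [[-0.084, 0.996, 0.001], [0.996, 0.084, 0.001], [0.0, 0.001, -1.0]]
contact_force: [0.2, -1.3, -0.3]
gripper_width: 0.22
```

Emit:
jog_arm([
  {"translation": [-0.001,-0.002,0],"delta_rot": [0,0,0],"gripper": 0.01},
  {"translation": [-0.001,-0.002,-0.0005],"delta_rot": [0,0,0],"gripper": 0.01},
  {"translation": [-0.001,-0.002,-0.0005],"delta_rot": [0,0,0],"gripper": 0.06},
  {"translation": [-0.001,-0.002,-0.0005],"delta_rot": [0,0,0],"gripper": 0.06},
  {"translation": [-0.001,-0.002,-0.0005],"delta_rot": [0,0,0],"gripper": 0.06},
  {"translation": [-0.001,-0.002,-0.0005],"delta_rot": [0,0,0],"gripper": 0.06},
  {"translation": [-0.001,-0.002,0.03],"delta_rot": [0,0,0],"gripper": 0.06},
  {"translation": [-0.001,-0.002,0.07],"delta_rot": [0,0,0],"gripper": 0.06},
  {"translation": [-0.02,-0.04,0.07],"delta_rot": [0,0,-8],"gripper": 0.06},
  {"translation": [-0.042,-0.183,0.06],"delta_rot": [0,0,-50],"gripper": 0.06},
  {"translation": [-0.042,-0.183,0.06],"delta_rot": [0,0,-50],"gripper": 0.06},
  {"translation": [-0.042,-0.183,0.06],"delta_rot": [0,0,-50],"gripper": 0.06},
  {"translation": [-0.042,-0.183,0.06],"delta_rot": [0,0,-50],"gripper": 0.06},
  {"translation": [-0.042,-0.183,0.06],"delta_rot": [0,0,-50],"gripper": 0.06},
  {"translation": [-0.042,-0.183,0.06],"delta_rot": [0,0,-50],"gripper": 0.06},
  {"translation": [-0.042,-0.183,0.06],"delta_rot": [0,0,-50],"gripper": 0.06},
  {"translation": [-0.042,-0.183,0.06],"delta_rot": [0,0,-50],"gripper": 0.06},
  {"translation": [-0.042,-0.183,0.06],"delta_rot": [0,0,-50],"gripper": 0.06},
])

```text
clock: 18.35
tcp_pos: [442.9, 204.8, 116.0]
orientation: [[0.708, 0.706, 0.0], [0.706, -0.708, -0.0], [-0.0, 0.0, -1.0]]
contact_force: [0.8, -0.3, 1.0]
gripper_width: 0.687
```

```bash
python3 look.py I 13; 
```

```text
[442.9 204.8 116. ] 18.4 [-1.28  0.14  0.82  1.98 -0.12  1.07 -1.2 ] yaw 44.9
red [444. 312.] [array([468.3,  97.5]), array([15.5, 22.9]), np.float64(65.9)] [468.1  97.3]
red [322. 242.] [array([442.4, 203.9]), array([61.2, 61. ]), np.float64(40.8)] [442.  203.9]
red [129.  23.] [array([458.4, 383.9]), array([22.6, 74.4]), np.float64(44.9)] [480.1 405.4]
```

View pics/wI.png

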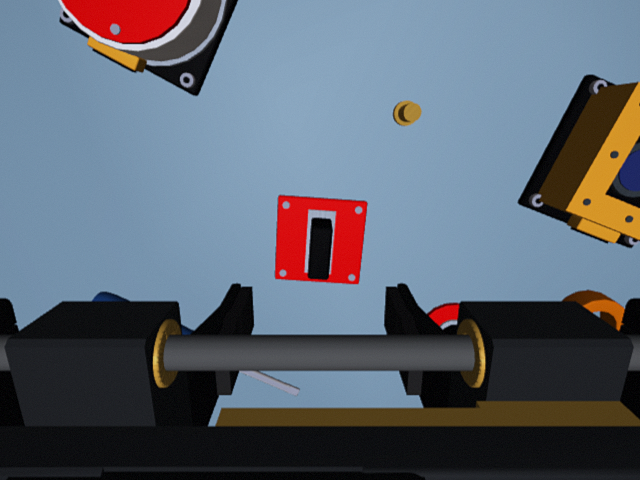

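Emit:
jog_arm([
  {"translation": [-0.0005,-0.001,-0.045],"delta_rot": [0,0,-4],"gripper": 0.06},
  {"translation": [-0.0005,-0.001,-0.085],"delta_rot": [0,0,-4],"gripper": 0.06},
  {"translation": [-0.0005,-0.001,-0.0985],"delta_rot": [0,0,-4],"gripper": 0.06},
  {"translation": [-0.0005,-0.001,-0.0985],"delta_rot": [0,0,-4],"gripper": 0.06},
  {"translation": [-0.0005,-0.001,-0.0985],"delta_rot": [0,0,-4],"gripper": 0.01},
  {"translation": [-0.0005,-0.001,-0.0985],"delta_rot": [0,0,-4],"gripper": 0.01},
  {"translation": [-0.0005,-0.001,-0.0985],"delta_rot": [0,0,-4],"gripper": 0.01},
  {"translation": [-0.0005,-0.001,-0.0985],"delta_rot": [0,0,-4],"gripper": 0.01},
  {"translation": [-0.0005,-0.001,-0.0985],"delta_rot": [0,0,-4],"gripper": 0.01},
  {"translation": [-0.0005,-0.001,-0.0985],"delta_rot": [0,0,-4],"gripper": 0.01},
  {"translation": [-0.0005,-0.001,-0.0985],"delta_rot": [0,0,-4],"gripper": 0.01},
  {"translation": [-0.0005,-0.001,-0.0985],"delta_rot": [0,0,-4],"gripper": 0.01},
  {"translation": [-0.0005,-0.001,-0.0985],"delta_rot": [0,0,-4],"gripper": 0.01},
])

```text
clock: 19.7
tcp_pos: [442.4, 203.7, 17.6]
orientation: [[0.757, 0.653, 0.0], [0.653, -0.757, -0.0], [0.0, 0.0, -1.0]]
contact_force: [-0.2, -0.4, 2.6]
gripper_width: 0.158
```

Emit:
jog_arm([
  {"translation": [0,0,0.045],"delta_rot": [0,0,0],"gripper": 0.01},
  {"translation": [0,0,0.085],"delta_rot": [0,0,0],"gripper": 0.01},
  {"translation": [0.035,-0.02,0.09],"delta_rot": [0,0,-4],"gripper": 0.01},
  {"translation": [0.07,-0.042,0.09],"delta_rot": [0,0,-8],"gripper": 0.01},
  {"translation": [0.105,-0.063,0.09],"delta_rot": [0,0,-12],"gripper": 0.01},
  {"translation": [0.14,-0.084,0.09],"delta_rot": [0,0,-16.6],"gripper": 0.01},
  {"translation": [0.165,-0.1,0.09],"delta_rot": [0,0,-16.6],"gripper": 0.01},
  {"translation": [0.1776,-0.1055,0.09],"delta_rot": [0,0,-16.6],"gripper": 0.01},
  {"translation": [0.1776,-0.1055,0.09],"delta_rot": [0,0,-16.6],"gripper": 0.01},
  {"translation": [0.1776,-0.1055,0.09],"delta_rot": [0,0,-16.6],"gripper": 0.01},
  {"translation": [0.1776,-0.1055,0.09],"delta_rot": [0,0,-16.6],"gripper": 0.01},
  {"translation": [0.1776,-0.1055,0.09],"delta_rot": [0,0,-16.6],"gripper": 0.01},
])

```text
clock: 20.9
tcp_pos: [619.3, 99.3, 107.6]
orientation: [[0.912, 0.411, -0.0], [0.411, -0.912, 0.001], [0.0, -0.001, -1.0]]
contact_force: [-0.6, 0.5, -1.0]
gripper_width: 0.158
```

```bash
python3 look.py J 103; 
```

```text
[619.4  99.2 107.7] 20.95 [-0.87  0.55  0.86  1.63 -0.44  1.17 -1.05] yaw 24.3
red [522. 394.] [array([611.9, -19.5]), array([35.6, 17.7]), np.float64(34.5)] [614.  -21.8]
red [565. 326.] [array([653.3, -19.7]), array([10.9, 31.8]), np.float64(4.7)] [ 656.  -284.5]
red [317. 265.] [array([630.5, 104.1]), array([38.5, 60.8]), np.float64(24.2)] [631.8 105.7]
```

View pics/wJ.png

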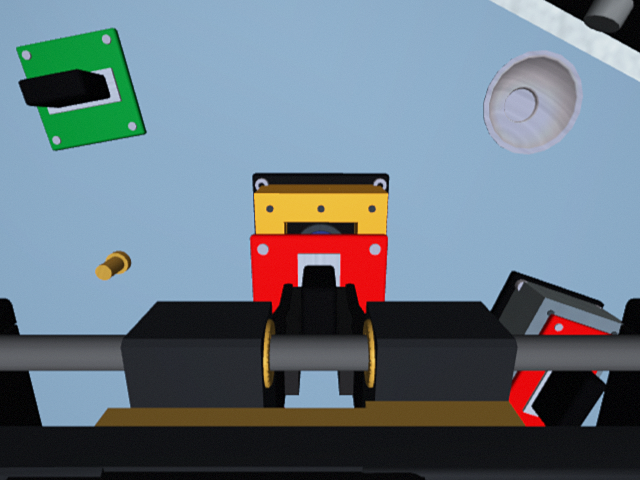

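Emit:
jog_arm([
  {"translation": [0,0,-0.015],"delta_rot": [0,0,0],"gripper": 0.01},
  {"translation": [0,0,-0.03],"delta_rot": [0,0,0],"gripper": 0.01},
  {"translation": [0,0,-0.042],"delta_rot": [0,0,0],"gripper": 0.01},
  {"translation": [0,0,-0.048],"delta_rot": [0,0,0],"gripper": 0.01},
  {"translation": [0,0,-0.051],"delta_rot": [0,0,0],"gripper": 0.01},
  {"translation": [0,0,-0.053],"delta_rot": [0,0,0],"gripper": 0.01},
  {"translation": [0,0,-0.054],"delta_rot": [0,0,0],"gripper": 0.01},
  {"translation": [0,0,-0.054],"delta_rot": [0,0,0],"gripper": 0.01},
  {"translation": [0,0,-0.054],"delta_rot": [0,0,0],"gripper": 0.01},
  {"translation": [0,0,-0.054],"delta_rot": [0,0,0],"gripper": 0.01},
])

```text
clock: 21.95
tcp_pos: [620.1, 98.3, 53.8]
orientation: [[0.912, 0.41, 0.0], [0.41, -0.912, 0.0], [0.0, 0.0, -1.0]]
contact_force: [-0.8, 0.3, -0.3]
gripper_width: 0.157
```

Emit:
jog_arm([
  {"translation": [0,0,0],"delta_rot": [0,0,0],"gripper": 0.06},
  {"translation": [0,0,0],"delta_rot": [0,0,0],"gripper": 0.06},
  {"translation": [0,0,0],"delta_rot": [0,0,0],"gripper": 0.06},
  {"translation": [0,0,0],"delta_rot": [0,0,0],"gripper": 0.06},
  {"translation": [0,0,0.03],"delta_rot": [0,0,0],"gripper": 0.06},
  {"translation": [0,0,0.07],"delta_rot": [0,0,0],"gripper": 0.06},
  {"translation": [-0.04,-0.005,0.07],"delta_rot": [0,0,8],"gripper": 0.06},
  {"translation": [-0.159,-0.017,0.056],"delta_rot": [0,0,30],"gripper": 0.06},
  {"translation": [-0.159,-0.017,0.056],"delta_rot": [0,0,30],"gripper": 0.06},
  {"translation": [-0.159,-0.017,0.056],"delta_rot": [0,0,30],"gripper": 0.06},
  {"translation": [-0.159,-0.017,0.056],"delta_rot": [0,0,30],"gripper": 0.06},
  {"translation": [-0.159,-0.017,0.056],"delta_rot": [0,0,30],"gripper": 0.06},
  {"translation": [-0.159,-0.017,0.056],"delta_rot": [0,0,30],"gripper": 0.06},
  {"translation": [-0.159,-0.017,0.056],"delta_rot": [0,0,30],"gripper": 0.06},
])

```text
clock: 23.35
tcp_pos: [462.0, 81.0, 109.7]
orientation: [[0.586, 0.81, 0.001], [0.81, -0.586, -0.001], [-0.0, 0.001, -1.0]]
contact_force: [-0.0, -0.7, 0.3]
gripper_width: 0.692
```

```bash
python3 look.py K 13; 
```

```text
[461.8  80.9 109.7] 23.4 [-1.11  0.1   0.89  2.04 -0.09  1.05 -0.81] yaw 54.1
red [615. 315.] [array([611.5, -92.2]), array([33.1, 19.6]), np.float64(4.4)] [608.9 -89.9]
red [321. 241.] [array([461.3,  80.3]), array([48.3, 48.5]), np.float64(54.1)] [461.2  80.3]
red [549.  80.] [array([636.6,  90.9]), array([71.5, 71.4]), np.float64(24.2)] [636.5  85.3]
```

View pics/wK.png

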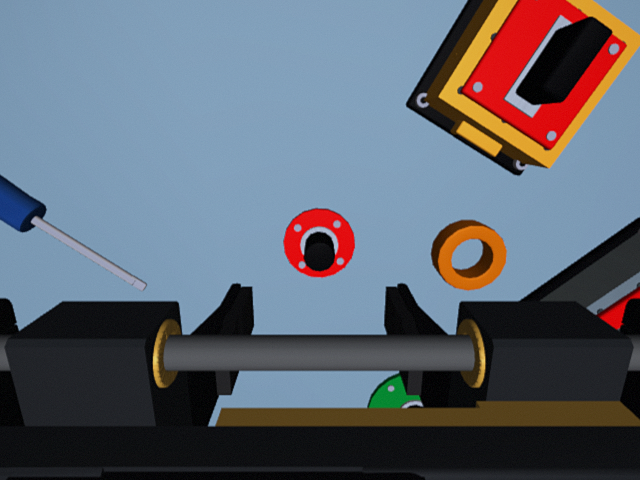

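Emit:
jog_arm([
  {"translation": [-0.0005,-0.0005,-0.045],"delta_rot": [0,0,0],"gripper": 0.06},
  {"translation": [-0.0005,-0.0005,-0.08],"delta_rot": [0,0,0],"gripper": 0.06},
  {"translation": [-0.0005,-0.0005,-0.092],"delta_rot": [0,0,0],"gripper": 0.06},
  {"translation": [-0.0005,-0.0005,-0.092],"delta_rot": [0,0,0],"gripper": 0.06},
  {"translation": [-0.0005,-0.0005,-0.092],"delta_rot": [0,0,0],"gripper": 0.01},
  {"translation": [-0.0005,-0.0005,-0.092],"delta_rot": [0,0,0],"gripper": 0.01},
  {"translation": [-0.0005,-0.0005,-0.092],"delta_rot": [0,0,0],"gripper": 0.01},
  {"translation": [-0.0005,-0.0005,-0.092],"delta_rot": [0,0,0],"gripper": 0.01},
  {"translation": [-0.0005,-0.0005,-0.092],"delta_rot": [0,0,0],"gripper": 0.01},
  {"translation": [-0.0005,-0.0005,-0.092],"delta_rot": [0,0,0],"gripper": 0.01},
  {"translation": [-0.0005,-0.0005,-0.092],"delta_rot": [0,0,0],"gripper": 0.01},
  {"translation": [-0.0005,-0.0005,-0.092],"delta_rot": [0,0,0],"gripper": 0.01},
])

```text
clock: 24.6
tcp_pos: [460.6, 80.8, 17.7]
orientation: [[0.585, 0.811, 0.0], [0.811, -0.585, 0.0], [0.0, 0.0, -1.0]]
contact_force: [-0.4, 1.3, 4.4]
gripper_width: 0.219
```

Emit:
jog_arm([
  {"translation": [0,0,0.045],"delta_rot": [0,0,0],"gripper": 0.01},
  {"translation": [0,0,0.085],"delta_rot": [0,0,0],"gripper": 0.01},
  {"translation": [0.01,-0.03,0.09],"delta_rot": [0,0,0],"gripper": 0.01},
  {"translation": [0.02,-0.07,0.09],"delta_rot": [0,0,0],"gripper": 0.01},
  {"translation": [0.03,-0.11,0.09],"delta_rot": [0,0,0],"gripper": 0.01},
  {"translation": [0.04,-0.15,0.09],"delta_rot": [0,0,0],"gripper": 0.01},
  {"translation": [0.04,-0.19,0.09],"delta_rot": [0,0,0],"gripper": 0.01},
  {"translation": [0.04,-0.23,0.09],"delta_rot": [0,0,0],"gripper": 0.01},
  {"translation": [0.04,-0.27,0.09],"delta_rot": [0,0,0],"gripper": 0.01},
  {"translation": [0.04,-0.31,0.09],"delta_rot": [0,0,0],"gripper": 0.01},
  {"translation": [0.04,-0.35,0.09],"delta_rot": [0,0,0],"gripper": 0.01},
  {"translation": [0.04,-0.39,0.09],"delta_rot": [0,0,0],"gripper": 0.01},
  {"translation": [0.04,-0.425,0.09],"delta_rot": [0,0,0],"gripper": 0.01},
  {"translation": [0.04,-0.4485,0.09],"delta_rot": [0,0,0],"gripper": 0.01},
  {"translation": [0.04,-0.4485,0.09],"delta_rot": [0,0,0],"gripper": 0.01},
  {"translation": [0.04,-0.4485,0.09],"delta_rot": [0,0,0],"gripper": 0.01},
  {"translation": [0.04,-0.4485,0.09],"delta_rot": [0,0,0],"gripper": 0.01},
  {"translation": [0.04,-0.4485,0.09],"delta_rot": [0,0,0],"gripper": 0.01},
])

```text
clock: 26.4
tcp_pos: [501.1, -366.4, 107.4]
orientation: [[0.584, 0.812, 0.0], [0.812, -0.584, 0.001], [0.001, -0.0, -1.0]]
contact_force: [0.4, -0.6, -0.4]
gripper_width: 0.219
```

```bash
python3 look.py L 103; 
```

```text
[ 501.  -366.5  107.5] 26.45 [-0.12  0.56  0.92  1.65 -0.48  1.18  0.29] yaw 54.3
red [322. 274.] [array([ 506.8, -357.8]), array([30.4, 48.3]), np.float64(54.3)] [ 501.2 -365.5]
```

View pics/wL.png

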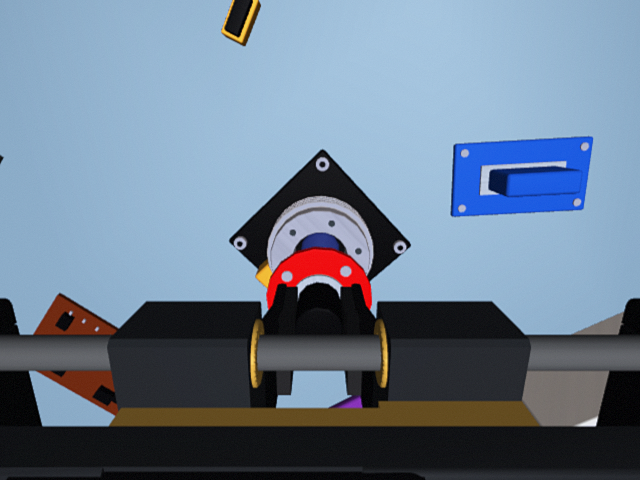

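Emit:
jog_arm([
  {"translation": [-0.0005,-0.001,-0.015],"delta_rot": [0,0,0],"gripper": 0.01},
  {"translation": [-0.0005,-0.001,-0.03],"delta_rot": [0,0,0],"gripper": 0.01},
  {"translation": [-0.0005,-0.001,-0.042],"delta_rot": [0,0,0],"gripper": 0.01},
  {"translation": [-0.0005,-0.001,-0.049],"delta_rot": [0,0,0],"gripper": 0.01},
  {"translation": [-0.0005,-0.001,-0.052],"delta_rot": [0,0,0],"gripper": 0.01},
  {"translation": [-0.0005,-0.001,-0.054],"delta_rot": [0,0,0],"gripper": 0.01},
  {"translation": [-0.0005,-0.001,-0.0555],"delta_rot": [0,0,0],"gripper": 0.01},
  {"translation": [-0.0005,-0.001,-0.0555],"delta_rot": [0,0,0],"gripper": 0.01},
  {"translation": [-0.0005,-0.001,-0.0555],"delta_rot": [0,0,0],"gripper": 0.01},
  {"translation": [-0.0005,-0.001,-0.0555],"delta_rot": [0,0,0],"gripper": 0.01},
])

```text
clock: 27.45
tcp_pos: [500.1, -368.8, 52.4]
orientation: [[0.585, 0.811, 0.0], [0.811, -0.585, -0.0], [0.0, 0.001, -1.0]]
contact_force: [-0.1, -0.8, 0.1]
gripper_width: 0.222
```

Emit:
jog_arm([
  {"translation": [0,0.001,-0.0006],"delta_rot": [0,0,0],"gripper": 0.01},
  {"translation": [0,0.001,-0.0006],"delta_rot": [0,0,0],"gripper": 0.01},
  {"translation": [0,0.001,-0.0006],"delta_rot": [0,0,0],"gripper": 0.06},
  {"translation": [0,0.001,-0.0006],"delta_rot": [0,0,0],"gripper": 0.06},
  {"translation": [0,0.001,-0.0006],"delta_rot": [0,0,0],"gripper": 0.06},
  {"translation": [0,0.001,-0.0006],"delta_rot": [0,0,0],"gripper": 0.06},
  {"translation": [0,0.001,0.03],"delta_rot": [0,0,0],"gripper": 0.06},
  {"translation": [0,0.001,0.07],"delta_rot": [0,0,0],"gripper": 0.06},
  {"translation": [0,0.001,0.12],"delta_rot": [0,0,0],"gripper": 0.06},
  {"translation": [-0.035,-0.05,0.15],"delta_rot": [0,0,0],"gripper": 0.06},
  {"translation": [-0.035,-0.05,0.15],"delta_rot": [0,0,0],"gripper": 0.06},
  {"translation": [-0.035,-0.05,0.15],"delta_rot": [0,0,0],"gripper": 0.06},
  {"translation": [-0.035,-0.05,0.15],"delta_rot": [0,0,0],"gripper": 0.06},
])

```text
clock: 28.75
tcp_pos: [464.8, -418.5, 201.3]
orientation: [[0.586, 0.81, -0.0], [0.81, -0.586, 0.001], [0.001, -0.001, -1.0]]
contact_force: [0.2, 1.0, 0.2]
gripper_width: 0.692
```

```bash
python3 look.py M 47; python3 - <<'E'
from h import *
for n in('top','side'):
    r=robot.read_camera(n);cv2.imwrite(f'pics/{n}1.png',r['color'])
    if n=='side': continue
    K,P=r['camera_matrix'],r['pose']
    for k in('red','green'):
      for c in blobs(r['color'],k):
        for z in ((13,) if k=='green' else (51,47,49,45)):
            w=cast(c,K,P,z).astype(np.float32);print(k,c.mean(0).round(),z,[np.round(x,1) for x in cv2.minAreaRect(w)])
E
```

```text
[ 465.4 -417.7  200.9] 28.8 [-0.05  0.49  0.98  1.53 -0.41  1.35  0.35] yaw 54.2
red [316. 149.] [array([ 499.2, -368.4]), array([48.2, 48.1]), np.float64(54.1)] [ 499.5 -368.2]
red [155. 268.] 51 [array([485.4, 385.6]), array([65.7, 65.1]), np.float64(1.0)]
red [155. 268.] 47 [array([485.8, 386.9]), array([65.9, 65.3]), np.float64(1.0)]
red [155. 268.] 49 [array([485.6, 386.3]), array([65.8, 65.2]), np.float64(1.0)]
red [155. 268.] 45 [array([486. , 387.6]), array([66. , 65.4]), np.float64(1.0)]
red [420. 255.] 51 [array([ 500.8, -366.7]), array([39.8, 43.2]), np.float64(12.2)]
red [420. 255.] 47 [array([ 501.2, -367.5]), array([39.9, 43.3]), np.float64(12.2)]
red [420. 255.] 49 [array([ 501. , -367.1]), array([39.9, 43.3]), np.float64(12.2)]
red [420. 255.] 45 [array([ 501.4, -367.9]), array([40. , 43.4]), np.float64(12.2)]
red [319. 222.] 51 [array([604.8, -81. ]), array([84.4, 44.8]), np.float64(4.7)]
red [319. 222.] 47 [array([605.5, -81. ]), array([84.6, 44.9]), np.float64(4.7)]
red [319. 222.] 49 [array([605.1, -81. ]), array([84.5, 44.9]), np.float64(4.7)]
red [319. 222.] 45 [array([605.9, -81. ]), array([84.7, 45. ]), np.float64(4.7)]
red [257. 219.] 51 [array([621.1,  97.7]), array([56.6, 56.3]), np.float64(25.3)]
red [257. 219.] 47 [array([621.9,  98.3]), array([56.7, 56.5]), np.float64(25.3)]
red [257. 219.] 49 [array([621.5,  98. ]), array([56.6, 56.4]), np.float64(25.3)]
red [257. 219.] 45 [array([622.3,  98.5]), array([56.8, 56.6]), np.float64(25.3)]
green [320. 279.] 13 [array([442.9, -78.6]), array([63.7, 66.4]), np.float64(88.2)]
green [200. 212.] 13 [array([649.9, 271.8]), array([57.9, 57.9]), np.float64(34.3)]
```

View pics/wM.png

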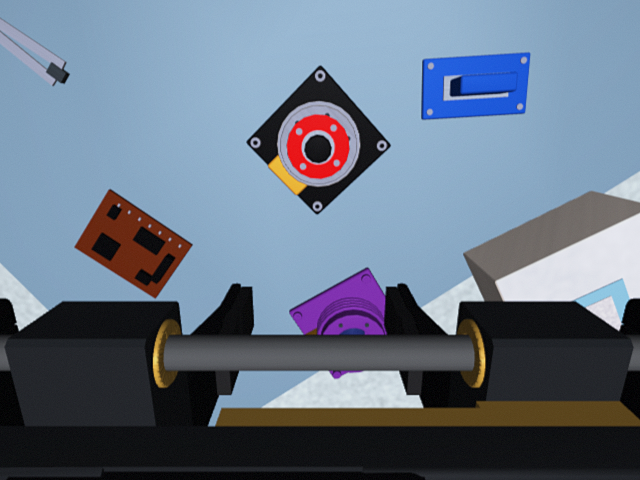

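View pics/side1.png

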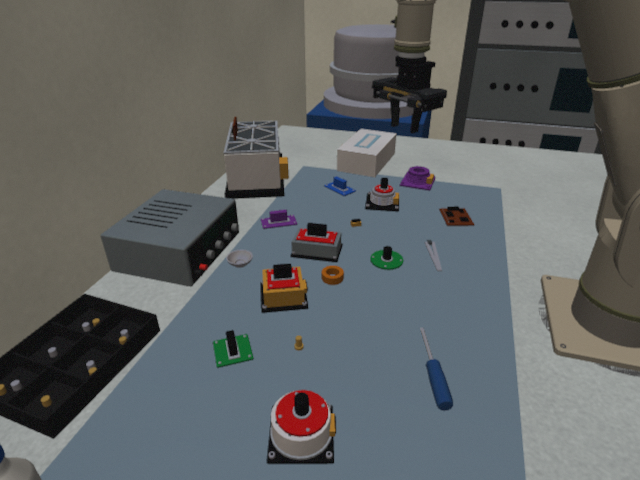

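View pics/top1.png

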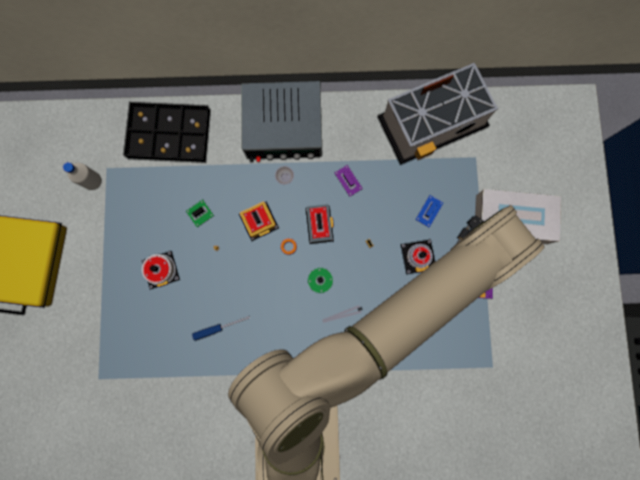

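All four covers read within about 2 mm of their heads, and the green covers haven't moved. One enlarged side crop will show whether the flanges are flush.

```bash
python3 - <<'E'
import cv2,numpy as np
b=cv2.imread('pics/side1.png')
f=lambda x,y,w=90:cv2.resize(b[y:y+w,x:x+w],(290,290),interpolation=cv2.INTER_CUBIC)
cv2.imwrite('pics/s2.png',np.vstack([np.hstack([f(257,380),f(240,235)]),np.hstack([f(275,200),f(340,155)])]))
E
```

```text
(no output)
```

View pics/s2.png

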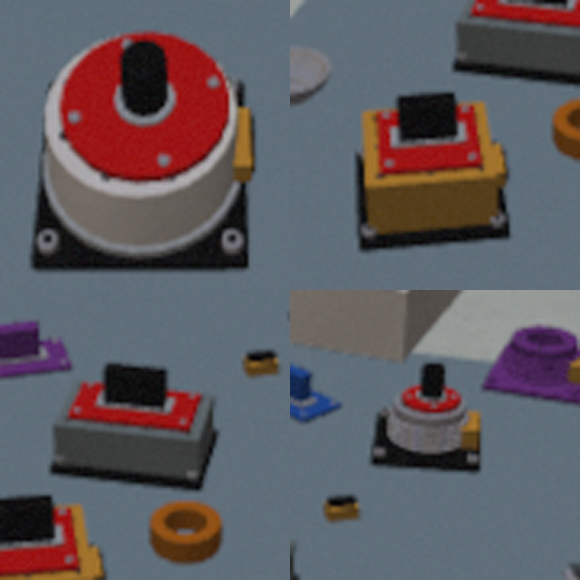

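All four flanges sit flat on their rims and the gripper is clear of everything. Handing in.

```bash
python3 -c "
from cell import robot
print(robot.job_done())"
```

```text
the job is handed in; nothing more can be done
None
```

All four red covers are seated on their own heads, and I handed the job in at about 29 s on the robot's clock. It returned no verdict.

- **Placing:** I picked each cover up by its grip and lowered it in small steps to within about 1 mm of its seat. Then I let go and lifted clear.
- **Centring:** the last top view puts all four centres within about 2 mm of the openings measured earlier. A wrist view puts the star camera cover within about 1 mm.
- **Alignment:** the square cover reads 25.3° against 24.2° for its opening, and the oblong cover 4.7° against 4.8°.
- **Seating:** the side view shows all four flanges flat on their rims. I judged flatness only by eye, at that camera's resolution.
- **Other parts:** the green covers read the same positions as at the start, and I never gripped the blue and purple look-alikes. The gripper was about 150 mm above the star camera and touching nothing.

No check failed. The small disagreements were 1–2 mm differences between the top and wrist cameras, and 1–2 mm of arm lag when reading its position.

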